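# Hold a tube stub in the corner of a welding fixture for tacking

## Task

Turn the step switch of the welding remote to step four (count the ticks from the shortest) and let go of it. Then stand the rectangular tube offcut on the base plate in the corner between the two stops of the fixture, its wide side along the long stop, and keep it there ready for tacking: flat on the plate, flush and firmly pressed by hand pressure against both stops at once. Finish while still holding and pressing it so, and leave the other things on the bench where they are.

Things in the scene. Friction and masses are not known exactly. Their poses are not given: they have to be found in the camera images.
- remote: Wireless remote of the welding machine: grey box with rubber corners, 125 (x) x 130 (y) x 55 mm tall, fixed to the bench by its magnetic feet, black panel on top. Origin: centre of its underside. The step switch sits on the panel at x = -10 mm, y = 0; beyond it (+x side) six white ticks fan out, the shortest is step one (at the +y end), each next one longer, the longest is step six.
- selector (a joint): Step switch on the remote, in rad. Six detented steps 0.436 rad (25 degrees) apart: step one = 0, two = 0.436, three = 0.873, four = 1.309, five = 1.745, six = 2.182. It grows clockwise seen from above. Its arrow points 1.091 rad minus this value counter-clockwise from the remote's +x axis. A spring detent (about 0.1 N m) pulls it into the nearest step when it is let go.
- selector_grip (a point): Point on the switch's vertical axis, 77 mm above the bench, to grip at. The switch is a black disc of 52 mm diameter (top 62 mm above the bench) with an upright grey bar on it, about 50 mm long and 14 mm thick, up to 88 mm above the bench, arrow-nosed at one end. This point's x axis runs along the bar to the arrow nose and turns with the switch.
- stub: The piece to hold: offcut of rectangular steel tube, 40 (x) x 60 (y) mm outside, 4 mm wall, 75 mm tall, standing on end, open at top and bottom, 0.3 to 0.6 kg. Origin: centre of its underside. The two ends, and its yaw and yaw + 180 degrees, are alike.
- jig: Welding fixture, fixed to the bench: dark steel plate with rows of holes, 240 (x) x 200 (y) x 12 mm. Origin: centre of its underside. It carries the base plate, the two stops and, at its -x, -y corner, a closed toggle clamp (up to 60 mm above the bench, its red handle reaching out to y = -180 mm).
- base_plate: Bare steel base plate, 140 (x) x 120 (y) x 8 mm, clamped on the fixture and butted against both stops; its top is 20 mm above the bench. Origin: centre of its underside. Axes as the fixture's.
- stop_long: The long stop, aluminium bar 25 (x) x 115 (y) x 30 mm bolted on the fixture; its top is 42 mm above the bench, 22 mm above the base plate. Origin: centre of its underside. Its face towards the base plate looks to the fixture's -x, 12.5 mm from its centre. Rigid, smooth (friction of the tube on stops and base plate 0.2 to 0.3).
- stop_short: The short stop, aluminium bar 70 (x) x 25 (y) x 30 mm bolted on the fixture at a right angle to the long one; same height. Origin: centre of its underside. Its face towards the base plate looks to the fixture's -y, 12.5 mm from its centre. Rigid, smooth (friction of the tube on stops and base plate 0.2 to 0.3).
- seat (a point): Point on the top of the base plate where the tube's origin comes to lie when the tube stands in the corner: its 60 mm side against the long stop, its 40 mm side against the short one (20 mm from the long stop's face, 30 mm from the short stop's). Axes as the fixture's: +x towards the long stop, +y towards the short stop, z up.
- round_stub: Bystander: round steel tube offcut standing on end, 48 mm diameter, 60 mm tall. Origin on its underside.
- magnet_square: Bystander: flat triangular welding magnet, about 110 x 100 x 16 mm. Origin on its underside.
- angle_offcut: Bystander: piece of angle iron, 120 x 40 x 40 mm. Origin on its underside.
- hammer: Bystander: hammer lying flat, about 0.3 m long. Origin on its underside.
- brush: Bystander: hand brush lying flat, about 0.25 m long. Origin on its underside.
- spray: Bystander: spray can standing upright, 65 mm diameter, 200 mm tall. Origin on its underside.
- tin: Bystander: open aluminium tin, 74 mm diameter, 90 mm tall. Origin on its underside.
- f_clamp: Bystander: F-clamp lying flat, about 0.23 x 0.09 x 0.03 m, wooden handle. Origin on its underside.
Not all that is in view belongs to the job. Leave any orange look-alike of the stub alone. Leave any red look-alike of the remote alone.

How it is judged:
On the way:
1. the switch is set to step four and let go, before the tube is brought to the fixture (value of joint selector between 1.18899 and 1.42899 rad and contact force between the fingers and remote below 0.1 N and horizontal distance between stub and seat above 0.08 m), for 0.3 s.
At the end, for the whole second after the job is handed in: Switch let go at step four (0.12 rad); tube upright and square to the fixture (0.04 rad), flat on the base plate (2.5 mm), within 3 mm of its place in the corner, wide side along the long stop, at rest, held by the fingers and pressing each stop with 2 to 45 N through the last second (value of joint selector between 1.18899 and 1.42899 rad and contact force between the fingers and remote below 0.1 N and x of stub in the frame of seat between -0.003 and 0.003 m and y of stub in the frame of seat between -0.003 and 0.003 m and z of stub in the frame of seat between -0.0025 and 0.0025 m and angle between the x axis of stub and the x axis of seat, either way round below 0.04 rad and angle between stub's own z axis and vertical below 0.04 rad and contact force between stub and stop_long between 2 and 45 N and contact force between stub and stop_short between 2 and 45 N and contact force between the fingers and stub above 1 N and linear speed of stub below 0.01 m/s); the arm keeps its last pose, push and grip.
It fails at once if another thing on the bench is shifted by more than 30 mm (distance of any of round_stub, magnet_square, angle_offcut, hammer, brush, spray, tin, f_clamp from where it was at the start of the episode above 0.03 m).
It also fails if it takes over 72 s, if anything falls off the work surface, if the arm or the gripper's body presses on something with over 40 N, if the wrist force passes 120 N, or if a joint passes its speed limit or range.

## Robot

A 7-joint arm with a two-finger parallel gripper is mounted at the origin on the work surface. World frame = base frame: x ahead of the robot, y to its left, z up, the work surface at z = 0. Lengths are in m, angles in rad, forces in N, time in s.
With the tool pointing down it reaches from about 0.425 to 0.925 m from the base axis. Payload 6.8 kg.
Tool frame: the origin (TCP) lies on the mounting face of the last link; the fingertips stand 173 mm ahead of it and the grasp point (between the pads) lies 155 mm ahead of it (grip_point_offset is the distance from the TCP to the grasp point, in m); x points along the fingers, z is the direction in which the jaws open and shut, and the axes are right-handed (so a half turn about x gives the same grasp; the last joint's range is limited). The gripper opens to 85 mm and grips with 20 to 120 N. Pads are 22 mm wide; open, the fingers measure 114 mm over their backs; the gripper's body (76 mm by 85 mm) begins 54 mm behind the grasp point. The pads swing forward as they close: fully open they stand 13 mm farther back than shut.
Start: joints at [-1.259, 0.477, 0.022, 1.555, -0.011, 1.109, -0.083], TCP at [0.275, 0.616, 0.405] pointing down, gripper open.
Joint ranges: [-2.96, 2.96], [-0.34, 2.1], [-1.41, 1.46], [0.24, 2.44], [-1.37, 4.51], [0.17, 1.92], [-2.96, 2.96]. Speed limits (rad/s): [2.39, 2.39, 3.14, 3.14, 3.14, 3.14, 3.14].

## Interface

Orientations are given as a rotation vector (axis times angle).
In Python, from bench import * gives the robot as it stands. The module is installed in compiled form; this text tells all that it offers.
- The arm moves only by the tool servo_tool, never from a script. Its argument "motion" is a list of rows, each a list of 5 numbers: the shift along the tool's x, y, z in m, then the turn about the tool's x in degrees, then the gripper command: -1 is fully open, 1 is shut, values between are in proportion. In form: [[dx, dy, dz, turn, fingers], ...]. A call has 1 to 8 rows; each row is the pose to reach, as a shift and turn from the pose measured when the call began, along the tool's axes at that moment; what a row does not reach only later rows make up. A row lasts 1/10 s, in which the tool goes at most 50 mm and 8.59 degrees, less where a joint would pass 70% of its speed; a pose out of reach is approached as far as the arm can. A call with a gripper value outside its range is refused whole. The fingers move at their own pace and stop on an object; "force" is the grip in N (left out, the last holds). Time passes only in rows, so rows that repeat a pose let the fingers close. It gives the time, the measured TCP pose, the force and the opening at its end, in the units of the state.
- get_obs(): the state, without advancing time (a new reading comes with each control period).
- grab_frame(name): name is "scene" or "top" or "wrist"; returns the picture (384x512x3 uint8, red, green, blue); there is no depth.
- camera_params(name): a dict with "mtx" (3x3 intrinsics, pixels), "D" ([k1, k2, p1, p2, k3] as OpenCV has them; the pictures are not rectified), "world_to_cam" (4x4, takes a point from world to camera coordinates); the wrist camera has in their place "T_tool_cam" (4x4, takes a point from camera to tool coordinates, whose origin is the TCP and whose axes are the tool frame's). Camera axes: x right, y down, z forward; pixel columns grow to the right and rows downward; lengths in m; the calibration is good to about 2 mm. A picture is of the moment at which its call begins: read the wrist's pose just before it. camera_params takes no time and is no camera call.
- hand_in(): hands the job in, once; it reports no verdict.
The state is a dict: "clock": time; "joints": joint angles; "qvel": joint speeds; "tau": joint torques, N m; "tcp_pos": TCP position; "orientation": TCP orientation; "contact_force": force on the tool from outside, world axes, zero at the start; "moment": the same for the moment, N m; "grip_width": finger opening in m.
Only numpy, scipy, OpenCV 4.12 (cv2) and the standard library are available. Lean on these libraries where they do the work, as an engineer would, in place of code of your own. Each camera call takes 0.05 s, during which the arm holds its last target. There are 200 camera calls.

## Working session

There is one attempt and no reset: what is moved stays moved. The work goes in short steps, Python scripts to look and compute and a tool call to move; the robot and the scene stay as the last step left them, time stands still between calls to the robot, and variables do not carry over. Pictures are saved under pics/ and viewed, about 8 in all and at most 12, crops included, and the job is handed in when it is done.

Besides the shell and the picture viewer there is one more tool, called after "Emit:" by a JSON object that holds its "api" and its "payload", one argument or row to a line. servo_tool: Moves the arm, as the interface text tells. Its arguments: {"type":"object","properties":{"motion":{"type":"array","items":{"type":"array","items":{"type":"number"}}},"force":{"type":"number"}},"required":["motion"]}

```bash
mkdir -p pics; cat > h.py <<'E'
import numpy as np, cv2
from bench import *
from scipy.spatial.transform import Rotation as R
def snap(n,f):
    o=get_obs(); im=grab_frame(n); cv2.imwrite('pics/'+f,im[:,:,::-1]); return o,im
def cam(n,o=None):
    c=camera_params(n); K=np.array(c['mtx']); D=np.array(c['D'],float)
    if n=='wrist':
        T=np.eye(4); T[:3,:3]=R.from_rotvec(o['orientation']).as_matrix(); T[:3,3]=o['tcp_pos']
        T=T@np.array(c['T_tool_cam'])
    else: T=np.linalg.inv(np.array(c['world_to_cam']))
    return K,D,T
def ray(px,z,K,D,T):
    p=cv2.undistortPoints(np.array(px,float).reshape(-1,1,2),K,D).reshape(-1,2)
    d=np.c_[p,np.ones(len(p))]@T[:3,:3].T
    return T[:3,3]+d*((z-T[2,3])/d[:,2:3])
def proj(P,K,D,T):
    W=np.linalg.inv(T); return cv2.projectPoints(np.array(P,float).reshape(-1,3),cv2.Rodrigues(W[:3,:3])[0],W[:3,3],K,D)[0].reshape(-1,2)
E
python3 - <<'E'
from h import *
np.set_printoptions(precision=4,suppress=True)
o,a=snap('top','top0.png'); _,b=snap('scene','scene0.png')
print(o)
for n in('top','scene'): K,D,T=cam(n);print(n,K,T)
c=camera_params('wrist');print(c)
cv2.imwrite('pics/top0b.png',cv2.resize(a[:,:,::-1],(800,600),interpolation=cv2.INTER_CUBIC))
E
```

```text
{'clock': 0.0, 'joints': array([-1.2591,  0.4778,  0.0223,  1.5564, -0.0115,  1.1093, -0.0831]), 'qvel': array([ 0.    , -0.0002, -0.0029, -0.0013, -0.0004, -0.0018, -0.0002]), 'tau': array([  0.0003, -59.6458,   1.6077, -28.1198,   0.0124,   0.0091,
         0.    ]), 'tcp_pos': array([0.275 , 0.6162, 0.4037]), 'orientation': array([-0.8958,  1.3805,  0.894 ]), 'contact_force': array([-0.9008,  0.6188, -0.8035]), 'moment': array([-0.0301, -0.0459,  0.0085]), 'grip_width': 0.08514667112546152}
top [[400.3528   0.     252.884 ]
 [  0.     400.3528 199.4495]
 [  0.       0.       1.    ]] [[-0.0921 -0.9669  0.2381  0.2531]
 [-0.9957  0.0904 -0.0184  0.0041]
 [-0.0037 -0.2388 -0.9711  1.3086]
 [ 0.      0.      0.      1.    ]]
scene [[442.1589   0.     255.5444]
 [  0.     442.1589 192.4725]
 [  0.       0.       1.    ]] [[ 0.0017  0.537  -0.8436  1.9334]
 [ 0.9999  0.0088  0.0076 -0.0187]
 [ 0.0115 -0.8436 -0.5369  0.9593]
 [ 0.      0.      0.      1.    ]]
{'mtx': array([[283.2296,   0.    , 259.4267],
       [  0.    , 283.2296, 197.6058],
       [  0.    ,   0.    ,   1.    ]]), 'D': array([-0.0113,  0.    ,  0.    ,  0.    ,  0.    ]), 'T_tool_cam': array([[ 0.0007, -0.2571,  0.9664,  0.0309],
       [ 0.0004, -0.9664, -0.2571,  0.064 ],
       [ 1.    ,  0.0005, -0.0006, -0.0008],
       [ 0.    ,  0.    ,  0.    ,  1.    ]])}
```

View pics/top0b.png

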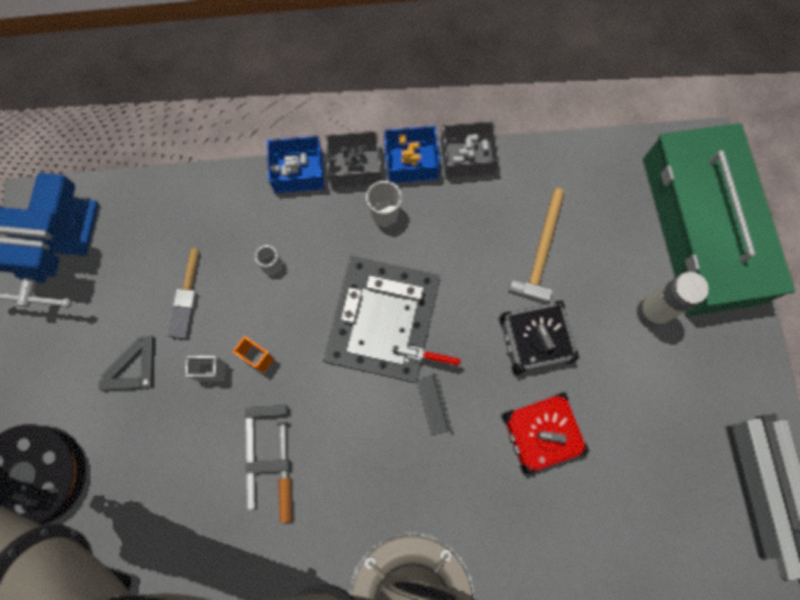

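View pics/scene0.png

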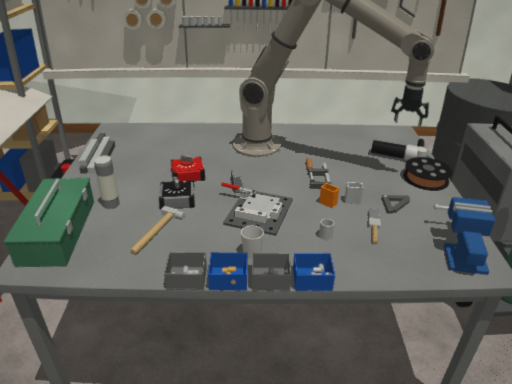

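The top view shows these things (800-px picture):
- Grey remote at (540,338), with its switch bar pointing up-left and its ticks on the far side.
- Grey stub at (201,366).
- Jig with corners at about (352,258), (439,274), (416,382) and (326,364). The long stop is on the far side and the short stop on the left (+y).

The red remote and orange tube are the look-alikes.

```bash
python3 - <<'E'
from h import *
np.set_printoptions(precision=4,suppress=True)
C=cam('top'); s=lambda p:(np.array(p)+.5)*.64-.5
j=ray(s([(352,258),(439,274),(416,382),(326,364)]),.012,*C); print('jig',j, j.mean(0)); 
print('sides',[np.linalg.norm(j[i]-j[(i+1)%4]) for i in range(4)])
d=(j[0]-j[3])+(j[1]-j[2]); print('jig yaw',np.degrees(np.arctan2(d[1],d[0])))
print('stub',ray(s([(188,357),(214,357),(214,377),(188,377)]),.075,*C))
print('knob',ray(s([(544,336),(537,325),(551,347)]),.088,*C))
r=ray(s([(505,318),(562,305),(577,360),(517,373)]),.055,*C);print('remote',r,r.mean(0))
o=get_obs();print(R.from_rotvec(o['orientation']).as_matrix())
E
```

```text
jig [[ 0.7005  0.0627  0.012 ]
 [ 0.6465 -0.1223  0.012 ]
 [ 0.4177 -0.0492  0.012 ]
 [ 0.4727  0.1346  0.012 ]] [0.5594 0.0065 0.012 ]
sides [np.float64(0.1927054699405636), np.float64(0.24013681577699864), np.float64(0.19187028182950727), np.float64(0.2388241512259211)]
jig yaw -17.614825068000997
stub [[0.5016 0.4032 0.075 ]
 [0.4968 0.351  0.075 ]
 [0.4565 0.352  0.075 ]
 [0.4612 0.4038 0.075 ]]
knob [[ 0.4757 -0.3091  0.088 ]
 [ 0.4992 -0.2985  0.088 ]
 [ 0.4523 -0.3197  0.088 ]]
remote [[ 0.5266 -0.2431  0.055 ]
 [ 0.5431 -0.3645  0.055 ]
 [ 0.4262 -0.3771  0.055 ]
 [ 0.4114 -0.252   0.055 ]] [ 0.4768 -0.3092  0.055 ]
[[-0.0006 -0.9132  0.4076]
 [-0.0015  0.4076  0.9132]
 [-1.     -0.0001 -0.0016]]
```

Emit:
{"api": "servo_tool", "payload": {
  "motion": [
    [0,-0.31,-0.15,60,-1],
    [0,-0.31,-0.15,60,-1],
    [0,-0.31,-0.15,60,-1],
    [0,-0.31,-0.15,60,-1],
    [0,-0.31,-0.15,60,-1],
    [0,-0.31,-0.15,60,-1],
    [0,-0.31,-0.15,60,-1],
    [0,-0.31,-0.15,60,-1]
  ]
}}

```text
clock: 0.9
tcp_pos: [0.5015, 0.3457, 0.4042]
orientation: [-0.074, 1.568, 0.066]
contact_force: [0.1, 0.0, -0.1]
grip_width: 0.0855
```

```bash
cat >> h.py <<'E'
def rel(pos,zyaw=None):
    "shift along tool axes, turn in deg (zyaw: wanted yaw of tool z, deg)"
    o=get_obs(); M=R.from_rotvec(o['orientation']).as_matrix()
    y=np.degrees(np.arctan2(M[1,2],M[0,2])); print('tcp',o['tcp_pos'].round(4),'zyaw',y.round(2),'tilt',np.degrees(np.arccos(-M[2,0])).round(2),'w',round(o['grip_width'],4),'F',o['contact_force'].round(1),'t',round(o['clock'],2))
    if pos is not None: print('shift',(M.T@(np.array(pos)-o['tcp_pos'])).round(4))
    if zyaw is not None: print('turn',round((y-zyaw+180)%360-180,2))
E
python3 -c "
from h import *
rel([.53,-.05,.4],-30); rel([.467,-.31,.4],-66); print(get_obs()['joints'])"
```

```text
tcp [0.5015 0.3457 0.4042] zyaw 5.09 tilt 0.32 w 0.0855 F [ 0.1  0.  -0.1] t 0.9
shift [ 0.0064 -0.3966 -0.0068]
turn 35.09
tcp [0.5015 0.3457 0.4042] zyaw 5.09 tilt 0.32 w 0.0855 F [ 0.1  0.  -0.1] t 0.9
shift [ 0.0076 -0.65   -0.0926]
turn 71.09
[-0.96571476  0.3800871   0.33836262  1.73833401 -0.13639648  1.04850689
 -0.49240612]
```

```bash
python3 -c "
from h import *
import pickle
o,im=snap('wrist','w_stub.png'); pickle.dump(o,open('o_stub.pkl','wb'))"
```

Emit:
{"api": "servo_tool", "payload": {
  "motion": [
    [0,-0.395,0,35,-1],
    [0,-0.395,0,35,-1],
    [0,-0.395,0,35,-1],
    [0,-0.395,0,35,-1],
    [0,-0.395,0,35,-1],
    [0,-0.395,0,35,-1],
    [0,-0.395,0,35,-1],
    [0,-0.395,0,35,-1]
  ]
}}

```text
clock: 1.75
tcp_pos: [0.5372, -0.0442, 0.4052]
orientation: [0.398, 1.533, -0.402]
contact_force: [0.8, -0.5, -0.2]
grip_width: 0.0851
```

```bash
python3 -c "
from h import *
import pickle
o,im=snap('wrist','w_jig.png'); pickle.dump(o,open('o_jig.pkl','wb'))
rel([.467,-.31,.39],-66); print(get_obs()['joints'])"
```

```text
tcp [ 0.5368 -0.0535  0.406 ] zyaw -29.86 tilt 0.43 w 0.0854 F [ 0.8 -6.8  0.7] t 1.8
shift [ 0.0177 -0.2571  0.0671]
turn 36.14
[-0.5278079   0.28303165  0.62110967  1.9117617  -0.18538807  1.00313865
 -0.34676977]
```

Emit:
{"api": "servo_tool", "payload": {
  "motion": [
    [0.015,-0.257,0.067,36,-1],
    [0.015,-0.257,0.067,36,-1],
    [0.015,-0.257,0.067,36,-1],
    [0.015,-0.257,0.067,36,-1],
    [0.015,-0.257,0.067,36,-1],
    [0.015,-0.257,0.067,36,-1],
    [0.015,-0.257,0.067,36,-1],
    [0.015,-0.257,0.067,36,-1]
  ]
}}

```text
clock: 2.6
tcp_pos: [0.4677, -0.3087, 0.3922]
orientation: [0.888, 1.376, -0.895]
contact_force: [-0.4, 0.2, -0.3]
grip_width: 0.0857
```

```bash
python3 -c "
from h import *
import pickle
o,im=snap('wrist','w_rem.png'); pickle.dump(o,open('o_rem.pkl','wb'))
rel(None); print(get_obs()['joints'])
S=[cv2.imread('pics/'+f) for f in('w_rem.png','w_jig.png')]
cv2.imwrite('pics/two.png',cv2.resize(np.vstack(S)[:, :],(512,768))[:, :][:768])
"
```

```text
tcp [ 0.4681 -0.308   0.3922] zyaw -65.68 tilt 0.35 w 0.0854 F [ 0.3 -0.   0.1] t 2.65
[-0.15485724  0.38086863  0.80295323  1.8876714  -0.31814051  1.0016073
 -0.36098432]
```

View pics/w_rem.png

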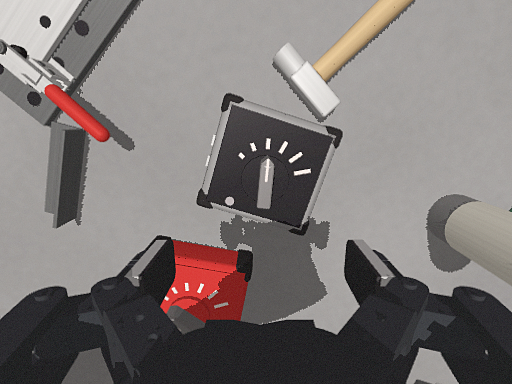

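View pics/w_jig.png

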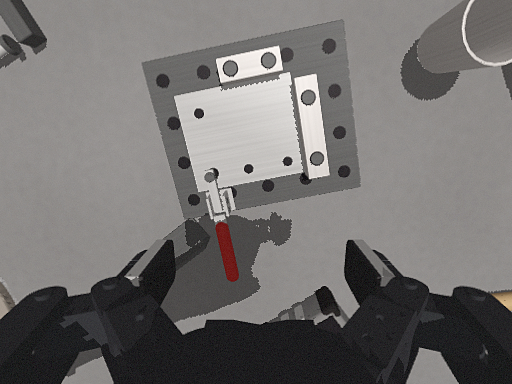

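View pics/w_stub.png

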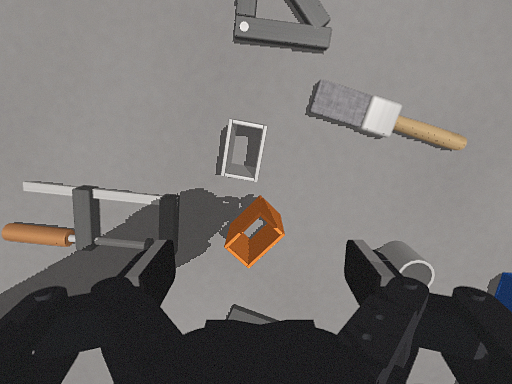

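Readings from the three wrist pictures:
- **Remote:** the bar points at the third tick (nose (267,160), tail (265,207)). Tick four is at (283,147), one step clockwise.
- **Jig:** long stop around (312,127), short stop around (249,63).
- **Stub:** rim around (247,150). The orange look-alike is at (255,232).

```bash
python3 - <<'E'
from h import *
import pickle
np.set_printoptions(precision=4,suppress=True)
def ob(n): return pickle.load(open(f'o_{n}.pkl','rb'))
yaw=lambda v:np.degrees(np.arctan2(v[1],v[0]))
C=cam('wrist',ob('rem'))
b=ray([(267,160),(265,207)],.088,*C);print('bar',b,b.mean(0),yaw(b[0]-b[1]))
r=ray([(226,98),(340,130),(305,230),(199,202)],.055,*C); c=r.mean(0)
# image up ~ remote +x
u=(r[0]+r[1]-r[2]-r[3]); v=(r[0]+r[3]-r[1]-r[2]);print('rem',c,yaw(u),yaw(v)-90,[np.linalg.norm(r[i]-r[(i+1)%4]) for i in range(4)])
t=ray([(283,147)],.055,*C)[0];print('tick4 from bar centre',yaw(t-b.mean(0)))
def rects(n,box,lo,z):
    im=cv2.imread(f'pics/w_{n}.png'); g=im.min(2); m=np.zeros_like(g); x0,y0,x1,y1=box
    m[y0:y1,x0:x1]=(g[y0:y1,x0:x1]>lo)*255
    for k in cv2.findContours(m,cv2.RETR_EXTERNAL,cv2.CHAIN_APPROX_NONE)[0]:
        if cv2.contourArea(k)<300: continue
        q=cv2.boxPoints(cv2.minAreaRect(k)); P=ray(q,z,*cam('wrist',ob(n)))
        e=[P[1]-P[0],P[2]-P[1]];print(n,lo,'px',q.round(1).tolist(),'\n c',P.mean(0),'len',[np.linalg.norm(x).round(4) for x in e],'yaw',[yaw(x).round(1) for x in e])
im=cv2.imread('pics/w_jig.png').min(2)
print('row127',im[127,280:335:2]);print('col60',im[40:100:2,250]);
for lo in(200,215,225):rects('jig',(210,40,335,190),lo,.042)
im=cv2.imread('pics/w_stub.png').min(2); print(im[150,210:280:2])
for lo in(140,165,):rects('stub',(205,105,280,190),lo,.075)
E
```

```text
bar [[ 0.4986 -0.3064  0.088 ]
 [ 0.4547 -0.3243  0.088 ]] [ 0.4766 -0.3154  0.088 ] 22.20961119297923
rem [ 0.4879 -0.3132  0.055 ] 7.788827356442981 8.911662785647877 [np.float64(0.12344084165300259), np.float64(0.11719038698244277), np.float64(0.12528100633375813), np.float64(0.11564071354124528)]
tick4 from bar centre -5.439957140404842
row127 [207 209 206 205 206 205 210 213 137 103  91 239 221 227 222 222 226 224
 221 224 221 226  94 104  98 105 109 109]
col60 [112 105 107 108 111  97 240 235 233 233 231 229 230 227 230 235 230 230
 196  92 107 110  93 222 214 218 213 213 212 211]
jig 200 px [[294.0, 76.30000305175781], [315.79998779296875, 73.5], [329.1000061035156, 175.5], [307.29998779296875, 178.39999389648438]] 
 c [ 0.6191 -0.0242  0.042 ] len [np.float64(0.0238), np.float64(0.1148)] yaw [np.float64(-22.2), np.float64(-108.4)]
jig 200 px [[207.0, 82.4000015258789], [289.70001220703125, 71.80000305175781], [301.6000061035156, 164.89999389648438], [218.89999389648438, 175.5]] 
 c [0.5633 0.0104 0.042 ] len [np.float64(0.091), np.float64(0.1032)] yaw [np.float64(-22.4), np.f
[... 1559 characters left out ...]
0.0692 0.042 ] len [np.float64(0.0686), np.float64(0.023)] yaw [np.float64(-18.3), np.float64(-105.2)]
[148 140 142 141 151  74  68 129 205  91 111 109 142 139 146 142 142 146
 153  77  74  74  77  73  88 214 202 142 147 145 145 147 145 147 143]
stub 140 px [[205.0, 105.0], [279.0, 105.0], [279.0, 189.0], [205.0, 189.0]] 
 c [0.482  0.3806 0.075 ] len [np.float64(0.0742), np.float64(0.0866)] yaw [np.float64(5.1), np.float64(-83.9)]
stub 165 px [[219.0, 174.6999969482422], [229.10000610351562, 118.69999694824219], [266.79998779296875, 125.4000015258789], [256.79998779296875, 181.5]] 
 c [0.4831 0.3783 0.075 ] len [np.float64(0.059), np.float64(0.0389)] yaw [np.float64(83.0), np.float64(-4.8)]
```

```bash
python3 -c "
from h import *
rel([.477,-.315,.238],-68.5)"
```

```text
tcp [ 0.4681 -0.308   0.3922] zyaw -65.68 tilt 0.35 w 0.0854 F [ 0.3 -0.   0.1] t 2.65
shift [0.1543 0.0054 0.0092]
turn 2.82
```

Emit:
{"api": "servo_tool", "payload": {
  "motion": [
    [0.03,0.005,0.009,3,-1],
    [0.06,0.005,0.009,3,-1],
    [0.09,0.005,0.009,3,-1],
    [0.12,0.005,0.009,3,-1],
    [0.14,0.005,0.009,3,-1],
    [0.154,0.005,0.009,3,-1],
    [0.154,0.005,0.009,3,-1]
  ]
}}

```text
clock: 3.35
tcp_pos: [0.477, -0.313, 0.2367]
orientation: [0.925, 1.362, -0.932]
contact_force: [-0.2, -0.2, 0.6]
grip_width: 0.0851
```

```bash
python3 -c "
from h import *
rel([.477,-.315,.238],-68.5)"
```

```text
tcp [ 0.477  -0.313   0.2367] zyaw -68.52 tilt 0.22 w 0.0851 F [-0.2 -0.2  0.6] t 3.35
shift [-0.0013 -0.0008  0.0018]
turn -0.02
```

Emit:
{"api": "servo_tool", "payload": {
  "motion": [
    [0,0,0,0,0.3],
    [0,0,0,0,0.7],
    [0,0,0,0,1],
    [0,0,0,0,1],
    [0,0,0,0,1],
    [0,0,0,0,1],
    [0,0,0,0,1],
    [0,0,0,0,1]
  ],
  "force": 40
}}

```text
clock: 4.15
tcp_pos: [0.477, -0.3128, 0.2373]
orientation: [0.927, 1.363, -0.931]
contact_force: [-1.1, 3.2, 6.6]
grip_width: 0.0133
```

```bash
python3 -c "
from h import *
rel([.477,-.315,.238],-94); print(get_obs()['moment'],get_obs()['joints'])"
```

```text
tcp [ 0.477  -0.3128  0.2373] zyaw -68.53 tilt 0.15 w 0.0133 F [-1.1  3.2  6.6] t 4.15
shift [-0.0007 -0.0008  0.002 ]
turn 25.47
[ 0.5510988   0.405206   -0.07318052] [-0.00895265  0.61072081  0.64308802  1.97202024 -0.53598914  0.73256518
 -0.23890739]
```

Emit:
{"api": "servo_tool", "payload": {
  "motion": [
    [-0.001,0,0,5,1],
    [-0.001,0,0,10,1],
    [-0.001,0,0,15,1],
    [-0.001,0,0,20,1],
    [-0.001,0,0,26,1],
    [-0.001,0,0,26,1],
    [-0.001,0,0,26,1]
  ]
}}

```text
clock: 4.85
tcp_pos: [0.4772, -0.313, 0.2375]
orientation: [1.264, 1.168, -1.27]
contact_force: [2.7, -3.8, -12.6]
grip_width: 0.0133
```

```bash
python3 -c "
from h import *
rel(None); print(get_obs()['moment'])"
```

```text
tcp [ 0.4772 -0.313   0.2375] zyaw -94.56 tilt 0.26 w 0.0133 F [  2.7  -3.8 -12.6] t 4.85
[-0.83392117 -0.69084214 -0.01285869]
```

Emit:
{"api": "servo_tool", "payload": {
  "motion": [
    [0,0,0,0,0],
    [0,0,0,0,-1],
    [0,0,0,0,-1],
    [0,0,0,0,-1],
    [-0.04,0,0,0,-1],
    [-0.08,0,0,0,-1],
    [-0.12,0,0,0,-1],
    [-0.15,0,0,0,-1]
  ]
}}

```text
clock: 5.65
tcp_pos: [0.4772, -0.3128, 0.3901]
orientation: [1.265, 1.166, -1.269]
contact_force: [0.8, -0.1, 0.0]
grip_width: 0.0852
```

```bash
python3 -c "
from h import *
o,im=snap('wrist','w_rem2.png')
cv2.imwrite('pics/crop.png',cv2.resize(im[70:260,170:370,::-1],(600,570),interpolation=cv2.INTER_CUBIC))
rel([.52,-.05,.39],-50);print(get_obs()['joints'])"
```

```text
tcp [ 0.478  -0.3141  0.3941] zyaw -94.61 tilt 0.56 w 0.0854 F [ 1.2 -2.3  2.8] t 5.7
shift [ 0.0024  0.0206 -0.2666]
turn -44.61
[-0.24870076  0.45802821  0.96746357  1.86612138 -0.43468238  1.03610156
 -0.75568641]
```

View pics/crop.png

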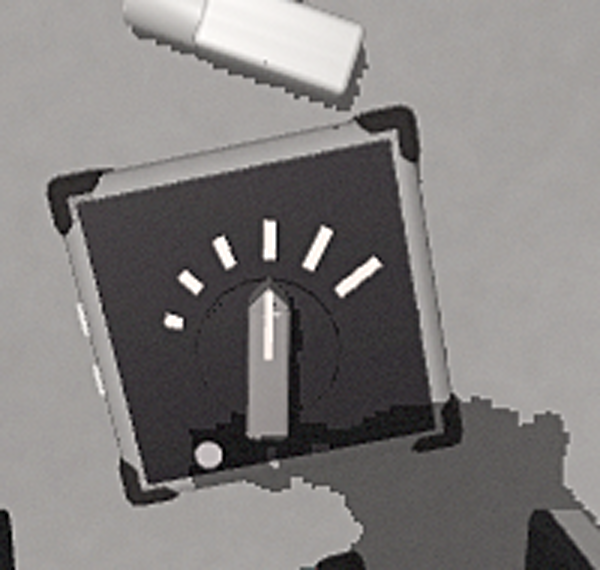

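The arrow is on the fourth of six ticks ((268,240) in the crop), so the switch is set. The stub is next, with a fresh still picture of the jig on the way.

Emit:
{"api": "servo_tool", "payload": {
  "motion": [
    [0,0.02,-0.265,-60,-1],
    [0,0.02,-0.265,-60,-1],
    [0,0.02,-0.265,-60,-1],
    [0,0.02,-0.265,-60,-1],
    [0,0.02,-0.265,-60,-1],
    [0,0.02,-0.265,-60,-1],
    [0,0.02,-0.265,-60,-1],
    [0,0.02,-0.265,-60,-1]
  ]
}}

```text
clock: 6.5
tcp_pos: [0.5191, -0.051, 0.3924]
orientation: [0.467, 1.511, -0.474]
contact_force: [-0.7, 0.3, 0.3]
grip_width: 0.0857
```

Emit:
{"api": "servo_tool", "payload": {
  "motion": [
    [0,0,0,0,-1],
    [0,0,0,0,-1],
    [0,0,0,0,-1]
  ]
}}

```text
clock: 6.8
tcp_pos: [0.519, -0.0516, 0.3924]
orientation: [0.469, 1.51, -0.477]
contact_force: [0.1, -0.8, 0.0]
grip_width: 0.0854
```

```bash
cat >> h.py <<'E'
yaw=lambda v:np.degrees(np.arctan2(v[1],v[0]))
def rects(f,o,box,lo,z):
    g=cv2.imread(f'pics/'+f).min(2); m=np.zeros_like(g); x0,y0,x1,y1=box
    m[y0:y1,x0:x1]=(g[y0:y1,x0:x1]>lo)*255
    for k in cv2.findContours(m,cv2.RETR_EXTERNAL,cv2.CHAIN_APPROX_NONE)[0]:
        if cv2.contourArea(k)<300: continue
        q=cv2.boxPoints(cv2.minAreaRect(k)); P=ray(q,z,*cam('wrist',o))
        e=[P[1]-P[0],P[2]-P[1]];print('px',q.round(1).tolist(),'c',P.mean(0).round(4),'len',[np.linalg.norm(x).round(4) for x in e],'yaw',[yaw(x).round(1) for x in e])
E
python3 - <<'E'
from h import *
import pickle
rel([.52,.2,.39],-5)
o,im=snap('wrist','w_jig2.png'); pickle.dump(o,open('o_jig2.pkl','wb'))
C=cam('wrist',o)
# predict stop centres from first look, search around them
p=proj([[.6191,-.0242,.042],[.5902,.0694,.042]],*C); print(p.round(0))
x0,y0=(p.min(0)-60).astype(int).clip(0); x1,y1=(p.max(0)+60).astype(int)
for lo in (200,212): rects('w_jig2.png',o,(x0,y0,x1,y1),lo,.042)
E
```

```text
tcp [ 0.519  -0.0516  0.3924] zyaw -34.63 tilt 0.55 w 0.0854 F [ 0.1 -0.8  0. ] t 6.8
shift [ 0.0007  0.2076 -0.1422]
turn -29.63
[[317. 107.]
 [245.  45.]]
px [[181.8000030517578, 84.9000015258789], [287.3999938964844, 51.29999923706055], [317.20001220703125, 144.89999389648438], [211.60000610351562, 178.5]] c [0.5528 0.0087 0.042 ] len [np.float64(0.1154), np.float64(0.1016)] yaw [np.float64(-18.2), np.float64(-104.1)]
px [[293.20001220703125, 54.70000076293945], [316.1000061035156, 49.29999923706055], [341.5, 155.60000610351562], [318.70001220703125, 161.10000610351562]] c [ 0.6193 -0.0252  0.042 ] len [np.float64(0.024), np.float64(0.1143)] yaw [np.float64(-22.0), np.float64(-107.2)]
px [[208.8000030517578, 44.099998474121094], [273.70001220703125, 23.100000381469727], [281.6000061035156, 47.599998474121094], [216.6999969482422, 68.5999984741211]] c [0.5894 0.0686 0.042 ] len [np.float64(0.0688), np.float64(0.0239)] yaw [np.float64(-18.3), np.float64(-104.1)]
px [[212.1999969482422, 73.4000015258789], [287.70001220703125, 51.79999923706055], [305.5, 114.4000015258789], [230.10000610351562, 136.0]] c [0.5742 0.0217 0.042 ] len [np.float64(0.0811), np.float64(0.0654)] yaw [np.float64(-19.8), np.float64(-105.9)]
px [[293.29998779296875, 54.79999923706055], [315.8999938964844, 49.29999923706055], [341.6000061035156, 155.5], [318.8999938964844, 161.0]] c [ 0.6193 -0.0252  0.042 ] len [np.float64(0.0237), np.float64(0.1143)] yaw [np.float64(-21.9), np.float64(-107.0)]
px [[208.8000030517578, 44.099998474121094], [273.70001220703125, 23.100000381469727], [281.6000061035156, 47.29999923706055], [216.6999969482422, 68.30000305175781]] c [0.5894 0.0687 0.042 ] len [np.float64(0.0688), np.float64(0.0237)] yaw [np.float64(-18.3), np.float64(-104.1)]
```

Emit:
{"api": "servo_tool", "payload": {
  "motion": [
    [0,0.208,-0.142,-29,-1],
    [0,0.208,-0.142,-29,-1],
    [0,0.208,-0.142,-29,-1],
    [0,0.208,-0.142,-29,-1],
    [0,0.208,-0.142,-29,-1],
    [0,0.208,-0.142,-29,-1],
    [0,0.208,-0.142,-29,-1]
  ]
}}

```text
clock: 7.55
tcp_pos: [0.52, 0.2018, 0.3902]
orientation: [0.069, 1.563, -0.081]
contact_force: [1.3, -0.3, -0.7]
grip_width: 0.0851
```

```bash
python3 -c "
from h import *
rel([.483,.345,.39],-6)"
```

```text
tcp [0.52   0.2018 0.3902] zyaw -5.46 tilt 0.56 w 0.0851 F [ 1.3 -0.3 -0.7] t 7.55
shift [-0.0011  0.139  -0.0505]
turn 0.54
```

Emit:
{"api": "servo_tool", "payload": {
  "motion": [
    [0,0.139,-0.05,0,-1],
    [0,0.139,-0.05,0,-1],
    [0,0.139,-0.05,0,-1],
    [0,0.139,-0.05,0,-1],
    [0,0.139,-0.05,0,-1],
    [0,0.139,-0.05,0,-1]
  ]
}}

```text
clock: 8.15
tcp_pos: [0.4846, 0.3423, 0.389]
orientation: [0.071, 1.562, -0.085]
contact_force: [-0.0, -1.1, 0.3]
grip_width: 0.0856
```

```bash
python3 - <<'E'
from h import *
o,im=snap('wrist','w_stub2.png'); C=cam('wrist',o)
p=proj([.483,.378,.075],*C)[0]; print(p)
x,y=p.astype(int)
for lo in(165,180): rects('w_stub2.png',o,(x-38,y-38,x+38,y+38),lo,.075)
rel([.483,.378,.207],-6)
E
```

```text
[251.38792801 149.17439092]
tcp [0.4846 0.3422 0.3891] zyaw -5.71 tilt 0.61 w 0.0854 F [-0.7 -0.6 -0.2] t 8.2
shift [ 0.1818  0.0369 -0.0065]
turn 0.29
```

```bash
python3 - <<'E'
from h import *
o=get_obs(); C=cam('wrist',o); g=cv2.imread('pics/w_stub2.png').min(2)
for lo in (160,170,180):
    m=np.zeros_like(g); m[105:193,212:292]=(g[105:193,212:292]>lo)
    n,l,s,_=cv2.connectedComponentsWithStats(m,connectivity=8); m=np.isin(l,[i for i in range(1,n) if s[i,4]>25]).astype('u1')
    k=cv2.findNonZero(m)
    q=cv2.boxPoints(cv2.minAreaRect(k)); P=ray(q,.075,*C); e=[P[1]-P[0],P[2]-P[1]]
    print(lo,q.round(1).tolist(),P.mean(0).round(4),[(np.linalg.norm(x).round(4),yaw(x).round(1)) for x in e])
E
```

```text
160 [[231.0, 119.0], [270.0, 119.0], [270.0, 179.0], [231.0, 179.0]] [0.4821 0.3775 0.075 ] [(np.float64(0.0375), np.float64(-5.7)), (np.float64(0.0589), np.float64(-95.1))]
170 [[231.0, 119.0], [270.0, 119.0], [270.0, 179.0], [231.0, 179.0]] [0.4821 0.3775 0.075 ] [(np.float64(0.0375), np.float64(-5.7)), (np.float64(0.0589), np.float64(-95.1))]
180 [[231.0, 120.0], [270.0, 120.0], [270.0, 179.0], [231.0, 179.0]] [0.4821 0.377  0.075 ] [(np.float64(0.0376), np.float64(-5.7)), (np.float64(0.0579), np.float64(-95.1))]
```

Emit:
{"api": "servo_tool", "payload": {
  "motion": [
    [0,0.036,-0.002,0,-1],
    [0.05,0.036,-0.003,0,-1],
    [0.1,0.036,-0.005,0,-1],
    [0.14,0.036,-0.006,0,-1],
    [0.165,0.036,-0.007,0,-1],
    [0.182,0.036,-0.0075,0,-1],
    [0.182,0.036,-0.0075,0,-1],
    [0.182,0.036,-0.0075,0,-1]
  ]
}}

```text
clock: 9.0
tcp_pos: [0.483, 0.376, 0.2074]
orientation: [0.073, 1.562, -0.087]
contact_force: [0.3, 0.1, -0.7]
grip_width: 0.0852
```

```bash
python3 -c "
from h import *
rel([.482,.3775,.207],-5.5)"
```

```text
tcp [0.483  0.376  0.2074] zyaw -5.84 tilt 0.65 w 0.0852 F [ 0.3  0.1 -0.7] t 9.0
shift [ 0.0003  0.0014 -0.0011]
turn -0.34
```

Emit:
{"api": "servo_tool", "payload": {
  "motion": [
    [0,0,0,0,0],
    [0,0,0,0,0.5],
    [0,0,0,0,1],
    [0,0,0,0,1],
    [0,0,0,0,1],
    [0,0,0,0,1],
    [0,0,0,0,1],
    [0,0,0,0,1]
  ],
  "force": 60
}}

```text
clock: 9.8
tcp_pos: [0.483, 0.3763, 0.2084]
orientation: [0.074, 1.562, -0.086]
contact_force: [-1.6, -1.3, 7.1]
grip_width: 0.0396
```

```bash
python3 -c "
from h import *
rel([.482,.3775,.207],-5.5)"
```

```text
tcp [0.483  0.3763 0.2084] zyaw -5.84 tilt 0.62 w 0.0396 F [-1.6 -1.3  7.1] t 9.8
shift [ 0.0014  0.0011 -0.0011]
turn -0.34
```

Emit:
{"api": "servo_tool", "payload": {
  "motion": [
    [-0.02,0,0,0,1],
    [-0.05,0,0,0,1],
    [-0.09,0,0,0,1],
    [-0.13,0,0,0,1],
    [-0.13,0,0,0,1],
    [-0.13,0,0,0,1]
  ]
}}

```text
clock: 10.4
tcp_pos: [0.4816, 0.3772, 0.3384]
orientation: [0.074, 1.562, -0.085]
contact_force: [-0.8, -0.1, -5.2]
grip_width: 0.0395
```

```bash
python3 -c "
from h import *
rel([.585,.012,.338],-17.7); print(get_obs()['moment'])"
```

```text
tcp [0.4816 0.3772 0.3384] zyaw -5.81 tilt 0.59 w 0.0395 F [-0.8 -0.1 -5.2] t 10.4
shift [ 0.0039 -0.3528  0.1398]
turn 11.89
[0.03222493 0.08528941 0.03269678]
```

Emit:
{"api": "servo_tool", "payload": {
  "motion": [
    [0.0,-0.025,0.01,2,1],
    [0.001,-0.07,0.028,4,1],
    [0.001,-0.115,0.046,6,1],
    [0.002,-0.16,0.063,8,1],
    [0.002,-0.205,0.081,10,1],
    [0.003,-0.25,0.099,12,1],
    [0.003,-0.295,0.117,12,1],
    [0.004,-0.33,0.131,12,1]
  ]
}}

```text
clock: 11.2
tcp_pos: [0.5777, 0.0319, 0.3356]
orientation: [0.239, 1.552, -0.253]
contact_force: [0.4, 0.6, -4.7]
grip_width: 0.0394
```

Emit:
{"api": "servo_tool", "payload": {
  "motion": [
    [0,-0.012,0.006,0,1],
    [0,-0.022,0.01,0,1],
    [0,-0.022,0.01,0,1],
    [0,-0.022,0.01,0,1]
  ]
}}

```text
clock: 11.6
tcp_pos: [0.5801, 0.0097, 0.3351]
orientation: [0.238, 1.554, -0.251]
contact_force: [-0.0, 0.6, -4.7]
grip_width: 0.0391
```

```bash
python3 -c "
from h import *
rel([.585,.012,.24],-17.7); print(get_obs()['joints'])
o,im=snap('wrist','w_hold.png')"
```

```text
tcp [0.5801 0.0097 0.3351] zyaw -17.86 tilt 0.5 w 0.0391 F [-0.   0.6 -4.7] t 11.6
shift [0.0951 0.0044 0.0036]
turn -0.16
[-0.55836722  0.44406977  0.56467301  1.88464321 -0.28819309  0.89372841
 -0.16727497]
```

View pics/w_hold.png

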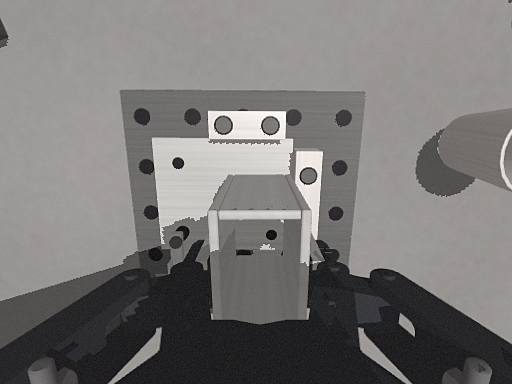

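The picture shows the tube held upright over the plate and clear of both stops, with the jig edges square to the tool. I'll lower it to just above the plate.

Emit:
{"api": "servo_tool", "payload": {
  "motion": [
    [0.03,0.004,0.003,0,1],
    [0.06,0.004,0.003,0,1],
    [0.08,0.004,0.0035,0,1],
    [0.094,0.004,0.0035,0,1],
    [0.101,0.004,0.0035,0,1],
    [0.101,0.004,0.0035,0,1],
    [0.101,0.004,0.0035,0,1]
  ]
}}

```text
clock: 12.35
tcp_pos: [0.5855, 0.0123, 0.2351]
orientation: [0.238, 1.552, -0.249]
contact_force: [0.9, -0.4, -4.3]
grip_width: 0.0395
```

Emit:
{"api": "servo_tool", "payload": {
  "motion": [
    [0.002,0,0,0,1],
    [0.004,0,0,0,1],
    [0.006,0,0,0,1],
    [0.006,0,0,0,1],
    [0.006,0,0,0,1]
  ]
}}

```text
clock: 12.85
tcp_pos: [0.5855, 0.0122, 0.2291]
orientation: [0.238, 1.552, -0.25]
contact_force: [0.3, 0.3, -4.9]
grip_width: 0.0393
```

```bash
python3 -c "
from h import *
rel([.5998,.021,.228],-17.7); print(get_obs()['moment'])"
```

```text
tcp [0.5855 0.0122 0.2291] zyaw -17.79 tilt 0.52 w 0.0393 F [ 0.3  0.3 -4.9] t 12.85
shift [0.0011 0.0128 0.0109]
turn -0.09
[ 0.01157513  0.00409775 -0.02952151]
```

Emit:
{"api": "servo_tool", "payload": {
  "motion": [
    [0.001,0,0,0,1],
    [0.002,0,0,0,1],
    [0.002,0,0,0,1],
    [0.002,0,0,0,1]
  ]
}}

```text
clock: 13.25
tcp_pos: [0.5857, 0.012, 0.2283]
orientation: [0.239, 1.552, -0.249]
contact_force: [-4.2, 0.4, 7.0]
grip_width: 0.0392
```

Emit:
{"api": "servo_tool", "payload": {
  "motion": [
    [0.0003,0.002,0.002,0,1],
    [0.0003,0.004,0.004,0,1],
    [0.0003,0.006,0.006,0,1],
    [0.0003,0.008,0.008,0,1],
    [0.0003,0.008,0.008,0,1]
  ]
}}

```text
clock: 13.75
tcp_pos: [0.5963, 0.0172, 0.2284]
orientation: [0.239, 1.551, -0.249]
contact_force: [-1.0, -0.2, 3.4]
grip_width: 0.0393
```

```bash
cat >> h.py <<'E'
def st(sx=.5998,sy=.021,y=-17.7):
    rel([sx,sy,.228],y); o=get_obs(); M=R.from_rotvec(o['orientation']).as_matrix(); print('F tool',(M.T@o['contact_force']).round(1),'M tool',(M.T@o['moment']).round(2))
E
python3 -c "
from h import *
st()"
```

```text
tcp [0.5963 0.0172 0.2284] zyaw -17.81 tilt 0.51 w 0.0393 F [-1.  -0.2  3.4] t 13.75
shift [0.0003 0.0047 0.0022]
turn -0.11
F tool [-3.4 -0.6 -0.9] M tool [ 0.08  0.55 -0.39]
```

Emit:
{"api": "servo_tool", "payload": {
  "motion": [
    [0,0,0.001,0,1],
    [0,0,0.002,0,1],
    [0,0,0.003,0,1],
    [0,0,0.003,0,1]
  ]
}}

```text
clock: 14.15
tcp_pos: [0.5975, 0.0167, 0.2284]
orientation: [0.24, 1.557, -0.249]
contact_force: [-11.8, 1.2, 12.5]
grip_width: 0.0395
```

```bash
python3 -c "
from h import *
st()"
```

```text
tcp [0.5975 0.0167 0.2284] zyaw -17.84 tilt 0.31 w 0.0395 F [-11.8   1.2  12.5] t 14.15
shift [0.0004 0.0048 0.0009]
turn -0.14
F tool [-12.5  -2.6 -11.6] M tool [ 0.22  2.32 -0.5 ]
```

Emit:
{"api": "servo_tool", "payload": {
  "motion": [
    [0.0005,0.001,0.001,0,1],
    [0.0005,0.002,0.001,0,1],
    [0.0005,0.003,0.001,0,1],
    [0.0005,0.004,0.001,0,1],
    [0.0005,0.005,0.001,0,1],
    [0.0005,0.0055,0.001,0,1],
    [0.0005,0.0055,0.001,0,1]
  ]
}}

```text
clock: 14.85
tcp_pos: [0.599, 0.0198, 0.2284]
orientation: [0.241, 1.559, -0.252]
contact_force: [-9.2, -5.0, 13.5]
grip_width: 0.0394
```

```bash
python3 -c "
from h import *
st()"
```

```text
tcp [0.599  0.0198 0.2284] zyaw -17.98 tilt 0.42 w 0.0394 F [-9.2 -5.  13.5] t 14.85
shift [0.0004 0.0014 0.0004]
turn -0.28
F tool [-13.4  -7.7  -7.2] M tool [ 0.27  1.53 -1.5 ]
```

Emit:
{"api": "servo_tool", "payload": {
  "motion": [
    [0.0003,0.001,0.0015,0,1],
    [0.0003,0.002,0.0015,0,1],
    [0.0003,0.003,0.0015,0,1],
    [0.0003,0.003,0.0015,0,1],
    [0.0003,0.003,0.0015,0,1],
    [0.0003,0.003,0.0015,0,1]
  ]
}}

```text
clock: 15.45
tcp_pos: [0.5999, 0.0203, 0.2285]
orientation: [0.242, 1.563, -0.255]
contact_force: [-10.5, -4.8, 12.3]
grip_width: 0.0393
```

```bash
python3 -c "
from h import *
st()
o,im=snap('wrist','w_fin.png'); b,t=snap('top','top_fin.png')
c=cv2.resize(t[150:260,190:310],(480,440),interpolation=cv2.INTER_CUBIC); w=cv2.resize(im[60:384,100:400],(407,440))
c2=np.hstack([c[:,:390],w]); cv2.imwrite('pics/fin.png',c2[:,:,::-1])"
```

```text
tcp [0.5999 0.0203 0.2285] zyaw -18.13 tilt 0.6 w 0.0393 F [-10.5  -4.8  12.3] t 15.45
shift [ 0.0005  0.0006 -0.0003]
turn -0.43
F tool [-12.2  -7.9  -8.6] M tool [ 0.26  1.72 -1.51]
```

View pics/fin.png

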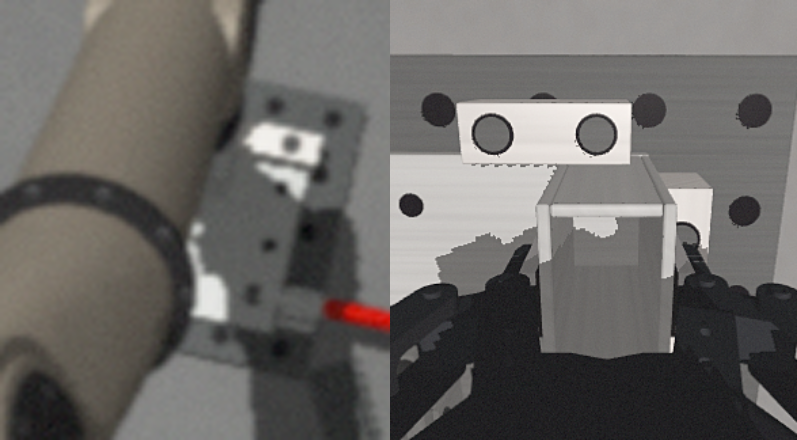

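The tube appears to be up against the short stop, but the measured 8 N along y could be friction alone. I'll push further with less downward load to tell the two apart.

Emit:
{"api": "servo_tool", "payload": {
  "motion": [
    [-0.0005,0.001,0.001,0,1],
    [-0.0005,0.002,0.001,0,1],
    [-0.0005,0.003,0.001,0,1],
    [-0.0005,0.004,0.001,0,1],
    [-0.0005,0.004,0.001,0,1],
    [-0.0005,0.004,0.001,0,1]
  ]
}}

```text
clock: 16.15
tcp_pos: [0.6006, 0.021, 0.2287]
orientation: [0.241, 1.566, -0.26]
contact_force: [-9.2, -8.7, 6.3]
grip_width: 0.0394
```

```bash
python3 -c "
from h import *
st()"
```

```text
tcp [0.6006 0.021  0.2287] zyaw -18.26 tilt 0.89 w 0.0394 F [-9.2 -8.7  6.3] t 16.15
shift [ 0.0007 -0.0002 -0.0008]
turn -0.56
F tool [ -6.1 -11.2  -6.1] M tool [-0.09  1.17 -2.03]
```

Emit:
{"api": "servo_tool", "payload": {
  "motion": [
    [0,0.002,0.001,0,1],
    [0,0.0035,0.002,0,1],
    [0,0.0035,0.002,0,1],
    [0,0.0035,0.002,0,1],
    [0,0.0035,0.002,0,1],
    [0,0.0035,0.002,0,1],
    [0,0.0035,0.002,0,1],
    [0,0.0035,0.002,0,1]
  ]
}}

```text
clock: 16.95
tcp_pos: [0.6017, 0.0213, 0.2287]
orientation: [0.24, 1.571, -0.264]
contact_force: [-12.8, -5.4, 12.5]
grip_width: 0.0397
```

```bash
python3 -c "
from h import *
st()
N=R.from_rotvec(get_obs()['orientation']); G=R.from_rotvec([.074,1.562,-.086])
print('tube axis in tool-yawed frame', (N*G.inv()).apply([0,0,1]).round(4), 'yaw chg',np.degrees((N*G.inv()).as_rotvec()).round(2))
o,im=snap('wrist','w_fin2.png')
C=cam('wrist',o)
j=np.radians(-17.9); ex=np.array([np.cos(j),np.sin(j),0]); ey=np.array([-np.sin(j),np.cos(j),0]); s=np.array([.5998,.021,.095])
P=[s+a*ex+b*ey for a,b in((-.02,.03),(.02,.03))]; S=[s-[0,0,.053]+a*ex+b*ey for a,b in((-.05,.03),(.02,.03))]
print(proj(P,*C).round(1),proj(S,*C).round(1))
cv2.imwrite('pics/fin2.png',cv2.resize(im[120:240,160:340,::-1],(780,520),interpolation=cv2.INTER_CUBIC))"
```

```text
tcp [0.6017 0.0213 0.2287] zyaw -18.37 tilt 1.2 w 0.0397 F [-12.8  -5.4  12.5] t 16.95
shift [ 0.0007 -0.0008 -0.0017]
turn -0.67
F tool [-12.2  -9.4 -10.6] M tool [-0.14  1.93 -1.87]
tube axis in tool-yawed frame [0.0219 0.0031 0.9998] yaw chg [ -0.31   1.23 -12.52]
[[203.4 211.4]
 [309.  211.1]] [[169.3 181.2]
 [294.2 180.6]]
```

View pics/fin2.png

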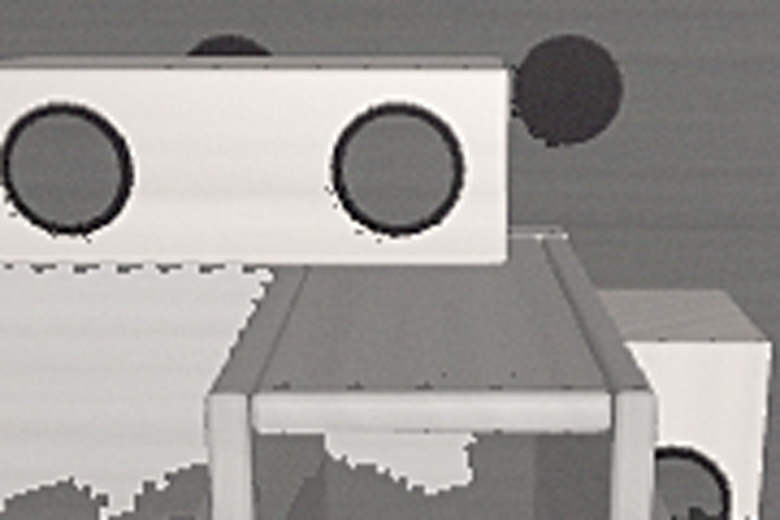

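The tube top corners are at crop (210,392) and (655,392), which is full-picture (208.5,210.5) and (311,210.5). The stop edge is at row 180.5. This agrees with the tube being seated, but its top leans about 1.4 mm (0.02 rad) towards the long stop. The lean crept in because each new call takes the loaded pose as its reference. I'll back off slightly while pressing down to relax it, then apply the final push in one call.

Emit:
{"api": "servo_tool", "payload": {
  "motion": [
    [0.001,-0.002,-0.002,0,1],
    [0.0015,-0.003,-0.0045,0,1],
    [0.0015,-0.003,-0.0045,0,1],
    [0.0015,-0.003,-0.0045,0,1]
  ]
}}

```text
clock: 17.4
tcp_pos: [0.5983, 0.0201, 0.2286]
orientation: [0.241, 1.565, -0.263]
contact_force: [0.9, -0.3, 6.9]
grip_width: 0.0397
```

```bash
cat >> h.py <<'E'
def tl():
    N=R.from_rotvec(get_obs()['orientation']); G=R.from_rotvec([.074,1.562,-.086]); a=(N*G.inv()).apply([0,0,1]); j=np.radians(-17.8)
    print('tube lean ex,ey',(a[0]*np.cos(j)+a[1]*np.sin(j)).round(4),(-a[0]*np.sin(j)+a[1]*np.cos(j)).round(4))
E
python3 -c "
from h import *
st();tl()"
```

```text
tcp [0.5983 0.0201 0.2286] zyaw -18.36 tilt 0.94 w 0.0397 F [ 0.9 -0.3  6.9] t 17.4
shift [0.0006 0.0014 0.0012]
turn -0.66
F tool [-6.9 -0.2  0.9] M tool [ 0.04 -0.48  0.21]
tube lean ex,ey 0.0146 0.0076
```

Emit:
{"api": "servo_tool", "payload": {
  "motion": [
    [0.0025,0,0,0,1],
    [0.0025,-0.001,-0.001,0,1],
    [0.0025,-0.002,-0.003,0,1],
    [0.0025,-0.003,-0.004,0,1]
  ]
}}

```text
clock: 17.8
tcp_pos: [0.5964, 0.0193, 0.2283]
orientation: [0.242, 1.556, -0.259]
contact_force: [2.9, 2.6, 8.7]
grip_width: 0.0393
```

```bash
python3 -c "
from h import *
st();tl()"
```

```text
tcp [0.5964 0.0193 0.2283] zyaw -18.31 tilt 0.63 w 0.0393 F [2.9 2.6 8.7] t 17.8
shift [0.0003 0.0027 0.0027]
turn -0.61
F tool [-8.7  3.3  1.9] M tool [-0.01 -0.92  0.82]
tube lean ex,ey 0.0061 0.0036
```

Emit:
{"api": "servo_tool", "payload": {
  "motion": [
    [-0.0003,0.001,0.0,-0.4,1],
    [-0.0003,0.0025,0.0,-0.4,1],
    [-0.0003,0.004,0.0005,-0.4,1],
    [-0.0003,0.006,0.0015,-0.4,1],
    [-0.0003,0.006,0.003,-0.4,1],
    [-0.0003,0.006,0.0035,-0.4,1],
    [-0.0003,0.006,0.0035,-0.4,1],
    [-0.0003,0.006,0.0035,-0.4,1]
  ]
}}

```text
clock: 18.6
tcp_pos: [0.5998, 0.0214, 0.2286]
orientation: [0.236, 1.562, -0.258]
contact_force: [-8.6, -5.9, 11.7]
grip_width: 0.0393
```

```bash
python3 -c "
from h import *
st();tl()
for i in range(6): grab_frame('wrist')
st();tl()"
```

```text
tcp [0.5998 0.0214 0.2286] zyaw -18.03 tilt 0.86 w 0.0393 F [-8.6 -5.9 11.7] t 18.6
shift [ 0.0006 -0.0004  0.0002]
turn -0.33
F tool [-11.6  -8.5  -6.3] M tool [-0.13  1.39 -1.86]
tube lean ex,ey 0.0108 0.0074
tcp [0.5997 0.0214 0.2285] zyaw -18.03 tilt 0.87 w 0.0395 F [-9.7 -6.2 11.5] t 18.9
shift [ 0.0005 -0.0004  0.0002]
turn -0.33
F tool [-11.3  -9.   -7.4] M tool [-0.1   1.42 -1.85]
tube lean ex,ey 0.0108 0.0075
```

Emit:
{"api": "servo_tool", "payload": {
  "motion": [
    [-0.0005,0.002,0.0013,0,1],
    [-0.0005,0.004,0.0013,0,1],
    [-0.0005,0.0055,0.0013,0,1],
    [-0.0005,0.0065,0.0013,0,1],
    [-0.0005,0.0065,0.0013,0,1],
    [-0.0005,0.0065,0.0013,0,1],
    [-0.0005,0.0065,0.0013,0,1],
    [-0.0005,0.0065,0.0013,0,1]
  ]
}}

```text
clock: 19.7
tcp_pos: [0.6009, 0.0225, 0.2288]
orientation: [0.234, 1.567, -0.266]
contact_force: [-9.4, -13.0, 11.9]
grip_width: 0.0393
```

```bash
python3 -c "
from h import *
st();tl()
for i in range(8): grab_frame('wrist')
st();tl()"
```

```text
tcp [0.6009 0.0225 0.2288] zyaw -18.25 tilt 1.3 w 0.0393 F [ -9.4 -13.   11.9] t 19.7
shift [ 0.0008 -0.0018 -0.0006]
turn -0.55
F tool [-11.6 -15.5  -4.9] M tool [-0.21  1.04 -3.04]
tube lean ex,ey 0.0147 0.0142
tcp [0.6009 0.0225 0.2288] zyaw -18.25 tilt 1.29 w 0.0389 F [ -9.6 -12.1  10.8] t 20.1
shift [ 0.0009 -0.0018 -0.0006]
turn -0.55
F tool [-10.5 -14.8  -5.4] M tool [-0.28  1.1  -3.  ]
tube lean ex,ey 0.0146 0.0142
```

The y load reached 15 N with no slide; the 1.3 mm of tool travel is all lean. So the short stop is definitely in contact, but the long-stop load is now on the low side. I'll relax once more and re-press with better-balanced values.

Emit:
{"api": "servo_tool", "payload": {
  "motion": [
    [0.001,-0.002,-0.002,0,1],
    [0.0015,-0.004,-0.0045,0,1],
    [0.0015,-0.004,-0.0045,0,1],
    [0.0015,-0.004,-0.0045,0,1]
  ]
}}

```text
clock: 20.5
tcp_pos: [0.5967, 0.0203, 0.2284]
orientation: [0.235, 1.563, -0.265]
contact_force: [1.9, -1.6, 6.3]
grip_width: 0.0398
```

Emit:
{"api": "servo_tool", "payload": {
  "motion": [
    [0.0025,0,0,0.3,1],
    [0.0025,-0.0015,-0.001,0,1],
    [0.0025,-0.003,-0.003,0,1],
    [0.0025,-0.004,-0.004,-0.4,1]
  ]
}}

```text
clock: 20.9
tcp_pos: [0.5944, 0.0189, 0.2283]
orientation: [0.231, 1.556, -0.257]
contact_force: [3.8, 2.4, 10.3]
grip_width: 0.0398
```

```bash
python3 -c "
from h import *
st();tl()"
```

```text
tcp [0.5944 0.0189 0.2283] zyaw -17.81 tilt 0.92 w 0.0398 F [ 3.8  2.4 10.3] t 20.9
shift [0.0002 0.0036 0.0045]
turn -0.11
F tool [-10.3   3.2   2.9] M tool [ 0.1  -0.57  0.76]
tube lean ex,ey 0.004 0.0083
```

Emit:
{"api": "servo_tool", "payload": {
  "motion": [
    [-0.0005,0.002,0.001,0,1],
    [-0.0005,0.004,0.002,0,1],
    [-0.0005,0.006,0.003,0,1],
    [-0.0005,0.008,0.004,0,1],
    [-0.0005,0.0092,0.005,0,1],
    [-0.0005,0.0092,0.0062,0,1],
    [-0.0005,0.0092,0.0062,0,1],
    [-0.0005,0.0092,0.0062,0,1]
  ]
}}

```text
clock: 21.7
tcp_pos: [0.6002, 0.0223, 0.2284]
orientation: [0.231, 1.564, -0.263]
contact_force: [-13.9, -7.9, 16.4]
grip_width: 0.0391
```

```bash
python3 -c "
from h import *
st();tl()
for i in range(10): grab_frame('wrist')
st();tl()"
```

```text
tcp [0.6002 0.0223 0.2284] zyaw -18.01 tilt 1.24 w 0.0391 F [-13.9  -7.9  16.4] t 21.7
shift [ 0.0005 -0.0014  0.0001]
turn -0.31
F tool [-16.1 -12.2 -10.8] M tool [-0.09  2.31 -2.44]
tube lean ex,ey 0.0117 0.0139
tcp [0.6002 0.0224 0.2284] zyaw -18.01 tilt 1.24 w 0.0392 F [-13.4  -8.3  16.6] t 22.2
shift [ 0.0005 -0.0014  0.0001]
turn -0.31
F tool [-16.3 -12.4 -10.2] M tool [-0.03  2.34 -2.4 ]
tube lean ex,ey 0.0117 0.0139
```

```bash
python3 -c "
from h import *
print(hand_in()); st(); tl()"
```

```text
the job is handed in; nothing more can be done
None
the job is handed in; nothing more can be done
```

I turned the switch to step four and let go, then stood the tube in the corner of the fixture. I handed the job in at about 22 s, with the tube still gripped and pressed against both stops. The interface gives no verdict, so I don't know how it was judged.

**Switch:** the wrist picture taken after release showed the arrow on the fourth of the six ticks.

**Tube, last checks before hand-in:**

| Check | Reading |
|---|---|
| Push towards the long stop | about 10 N |
| Push towards the short stop | about 12 N |
| Push downward | about 16 N |
| Grip opening | 39 mm, set to 60 N |
| Tool position | about 1.4 mm off my camera estimate of the seat, mostly explained by the lean |
| Yaw | within about 0.3° of the fixture |

- **Lean:** in the first pressed attempts the tube leaned about 0.02 rad, mostly towards the long stop. I relaxed it and pressed again twice. At the end it leaned about 0.018 rad towards both stops, inside the 0.04 limit. I worked this out from the tool's tilt and did not see it in a picture.
- **Stop forces:** I only have the wrist force, which includes friction, so I estimate at least 3–6 N on each stop. An earlier harder push reached 15 N without the tube sliding, which confirms contact with the short stop.
- **Other things on the bench:** I steered clear of them and noticed no unexpected contact forces. I did not check their positions again at the end.

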